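# Feed the coupling carton down its rack lane

### The arm

A 6-joint arm with a two-finger parallel gripper is mounted at the origin on the work surface. World frame = base frame: x ahead of the robot, y to its left, z up, the work surface at z = 0. Lengths are in m, angles in degrees, forces in N, time in s.
With the tool pointing down it reaches from about 0.275 to 0.75 m from the base axis. Payload 10.2 kg.
Tool frame: the origin (TCP) lies on the front face of the gripper's body, between the roots of the fingers; the fingertips stand 73 mm ahead of it and the grasp point (between the pads) lies 54 mm ahead of it; z points along the fingers, x is the direction in which the jaws open and shut, and the axes are right-handed (so a half turn about z gives the same grasp; the last joint's range is limited). The gripper opens to 85 mm and grips with 20 to 120 N. Pads are 22 mm wide; open, the fingers measure 114 mm over their backs; the gripper's body (76 mm by 85 mm) begins 54 mm behind the grasp point. The pads swing forward as they close: fully open they stand 13 mm farther back than shut.
Start: joints at [57.674, 17.928, 85.812, -0, 76.261, -12.8], TCP at [0.175, 0.495, 0.304] pointing down, gripper open.
Joint ranges: [-168.41, 168.41], [-55.51, 124.54], [10.69, 146.95], [-70.63, 250.63], [1, 178], [-165.06, 165.06]. Speed limits (degrees/s): [136.94, 136.94, 172.46, 180, 180, 180].

### API

Orientations are given as [roll, pitch, yaw] about the fixed x, y, z axes, in that order (R = Rz(yaw) Ry(pitch) Rx(roll)).
In Python, from cell import env, imaging, order gives the robot as it stands.
- The arm moves only by the shell command python3 -m inch 'ROWS' [OPENING] [FORCE]. ROWS is a JSON object of lists of equal length, an entry for each row: "travel": the shift along the tool's x, y, z in mm, a list of three; "yaw": the turn about the tool's z in degrees. In form: {"travel": [[x, y, z], ...], "yaw": [yaw, ...]}. A call has 1 to 5 rows; each row shifts and turns the pose as measured when the row begins, along the tool's axes as they then stand; what a row does not reach is not made up. A row lasts 1/12 s, in which the tool goes at most 41.7 mm and 7.16 degrees, less where a joint would pass 70% of its speed; a pose out of reach is approached as far as the arm can. A call with a gripper value outside its range is refused whole. OPENING is the opening, from 0 (shut) to 1 (fully open), set as the call begins (- or left out, the last holds). The fingers move at their own pace and stop on an object; FORCE is the grip in N (left out, the last holds). Time passes only in rows, so rows that do not move let the fingers close. It gives the time, the measured TCP pose, the force and the opening at its end, in the units of the state.
- env.state(): the state, without advancing time (a new reading comes with each control period).
- imaging.read_camera(name): name is "side" or "top"; returns a dict with "color" (480x640x3 uint8, red, green, blue), "camera_matrix" (3x3 intrinsics, pixels), "k1" (the pictures are not rectified: a ray, as slopes to the right and down, at radius r is drawn at 1 + k1 r^2 times it, then the intrinsics apply), "rvec" (rotation vector, rad) and "tvec" (3), from world to camera coordinates, as OpenCV has them. Camera axes: x right, y down, z forward; pixel columns grow to the right and rows downward; lengths in m; the calibration is good to about 2 mm. A picture is of the moment at which its call begins. There is no depth.
- order.finish_job(): hands the job in, once; it reports no verdict.
The state is a dict: "time_s": time; "joint_positions": joint angles; "dq": joint speeds; "joint_efforts": joint torques, N m; "position": TCP position; "eef_rot": TCP orientation; "force": force on the tool from outside, world axes, zero at the start; "moment": the same for the moment, N m; "opening": opening from 0.0 (shut) to 1.0 (fully open).
Only numpy, scipy, OpenCV 4.12 (cv2) and the standard library are available. Lean on these libraries where they do the work, as an engineer would, in place of code of your own. Each camera call takes 0.05 s, during which the arm holds its last target. There are 200 camera calls.

### The job

With the fingertips, push the open carton of pipe couplings from the run-in down the lane it stands in front of, until it sits square against the steel end stop, then back away. Neither the carton nor the robot may touch any of the aluminium rails at any time. The carton stays flat on the base, never lifted or tipped, and the tray with its sleeves, and the sleeve standing by the rack, stay where they are.

Things in the scene. Friction and masses are not known exactly. Their poses are not given: they have to be found in the camera images.
- rack: fixed plywood base 460 x 290 x 15 mm, place and yaw vary. Origin: centre of its underside, on the bench. x: along the lanes, direction of pushing; y across; z up. Two lanes 112 mm wide between rails, centre lines at y = +62 and -62 mm. Rails from x = 20 to 205 mm, face of the end stop at x = 205 mm; from x = -230 to 20 mm the base is bare (run-in). Base top at z = 15 mm.
- rail_left: fixed aluminium rail, 185 x 12 x 30 mm (along lane, across, high), on the rack base, centred at rack x = 112.5, y = +124 mm; top 45 mm above the bench. Origin: centre of its underside, 15 mm above the bench. Axes as the rack's
- rail_mid: the same rail between the two lanes, at rack y = 0
- rail_right: the same rail at rack y = -124 mm
- end_stop: fixed steel bar, 14 mm thick, 260 mm across both lanes, 35 mm high, closing the far end of the lanes. Origin: middle of the lower edge of the face that looks down the lanes; x as the rack's
- carton: open-topped cardboard carton full of steel pipe couplings, rigid, 100 mm long (its x), 80 mm wide (y), 60 mm high, about 0.5 kg. Origin: centre of its underside (15 mm above the bench). Stands on the run-in before one of the lanes, centre at about rack x = -105 mm, up to 10 mm off the lane's centre line and up to 0.2 rad skewed; its x points roughly down the lane. Slides on the base.
- tray: shallow grey plastic tray 95 x 75 x 30 mm on the run-in in front of the other lane, holding two sleeves. Stays where it is. Origin: centre of its underside
- sleeve_a: steel sleeve 28 mm across, 45 mm tall, standing in the tray. Origin: centre of its underside
- sleeve_b: as sleeve_a, also in the tray
- sleeve_c: as sleeve_a, standing on the bench behind the open end of the run-in
There are look-alikes about, which are no part of the job. What is shaped like the carton but green is not meant.

How it is judged (in metres and radians):
At the end, for the whole second after the job is handed in: The carton lies flat and still in one of the lanes, its front within 6 mm of the end stop, within 16 mm of the lane's centre line and square to it within 0.08 rad (x of carton in the frame of rack between 0.149 and 0.16 m and (y of carton in the frame of rack between 0.046 and 0.078 m or y of carton in the frame of rack between -0.078 and -0.046 m) and z of carton in the frame of rack below 0.018 m and angle between the x axis of carton and the x axis of rack, either way round below 0.08 rad and angle between carton's own z axis and vertical below 0.05 rad and linear speed of carton below 0.01 m/s); the robot touches nothing.
It fails at once if anything (carton or robot) touches one of the three rails (contact force between any of rail_left, rail_mid, rail_right and anything else above 0.2 N).
It fails at once if the carton is lifted off the base or tipped (z of carton in the frame of rack above 0.022 m or angle between carton's own z axis and vertical above 0.12 rad).
It fails at once if the tray or a sleeve is moved by more than 12 mm (distance of any of tray, sleeve_a, sleeve_b, sleeve_c from where it was at the start of the episode above 0.012 m).
It also fails if it takes over 58 s, if anything falls off the work surface, if the arm or the gripper's body presses on something with over 40 N, if the wrist force passes 120 N, or if a joint passes its speed limit or range.

## Working session

There is one attempt and no reset: what is moved stays moved. The work goes in short steps, Python scripts to look and compute and a shell command to move; the robot and the scene stay as the last step left them, time stands still between calls to the robot, and variables do not carry over. Pictures are saved under pics/ and viewed, about 8 in all and at most 12, crops included, and the job is handed in when it is done.

```bash
mkdir -p pics
cat > h.py <<'E'
import numpy as np, cv2
from cell import env, imaging, order
def snap(n):
    return imaging.read_camera(n)
def ground(c,pts,z):
    K=np.array(c["camera_matrix"],float);R,_=cv2.Rodrigues(np.array(c["rvec"],float));t=np.array(c["tvec"],float).ravel()
    out=[]
    for i,(u,v) in enumerate(pts):
        zz=z[i] if np.ndim(z) else z
        d=np.array([(u-K[0,2])/K[0,0],(v-K[1,2])/K[1,1]]);s=d.copy()
        for _ in range(30): s=d/(1+c["k1"]*(s@s))
        r=R.T@np.array([*s,1]);o=-R.T@t
        out.append((o+r*(zz-o[2])/r[2])[:2])
    return np.array(out)
def project(c,P):
    P=np.array(P,float).reshape(-1,3)
    return cv2.projectPoints(P,np.array(c["rvec"],float),np.array(c["tvec"],float),np.array(c["camera_matrix"],float),np.array([c["k1"],0,0,0],float))[0][:,0]
def save(n,im,s=1):
    cv2.imwrite("pics/"+n+".png",cv2.resize(im[:,:,::-1],None,fx=s,fy=s,interpolation=cv2.INTER_CUBIC))
E
python3 - <<'E'
from h import *
for n in("top","side"): save(n+"0",snap(n)["color"])
print(env.state())
E
```

```text
{'time_s': 0.1, 'joint_positions': array([ 5.76753398e+01,  1.79582147e+01,  8.58497986e+01,  1.36384008e-03,
        7.62586242e+01, -1.27999364e+01]), 'dq': array([ 0.13077485, -0.03682771, -0.03138684, -0.03240301,  0.03004337,
       -0.15579025]), 'joint_efforts': array([ 1.62620174e-03, -4.12896216e+01, -2.60138583e+01, -1.90317141e-04,
        3.06878937e-03, -7.06817082e-05]), 'position': array([0.17539502, 0.49468978, 0.30337366]), 'eef_rot': array([-1.79983945e+02,  6.46880005e-02,  7.04749605e+01]), 'force': array([ 0.23749047, -0.04095   ,  0.02105476]), 'moment': array([ 0.01181714, -0.03566864,  0.03108299]), 'opening': 1.0034535184747255}
```

View pics/top0.png

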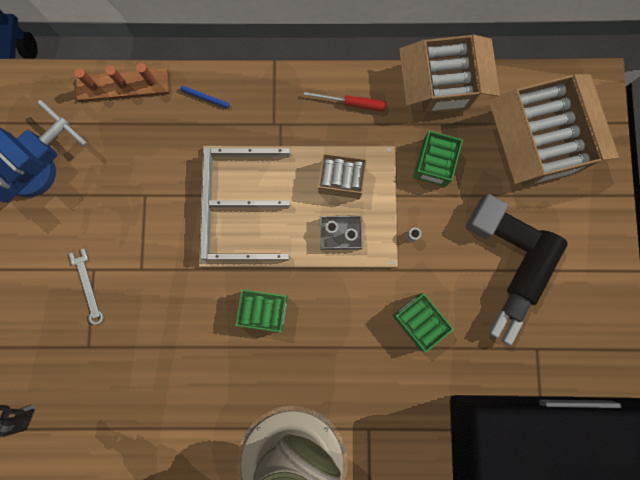

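View pics/side0.png

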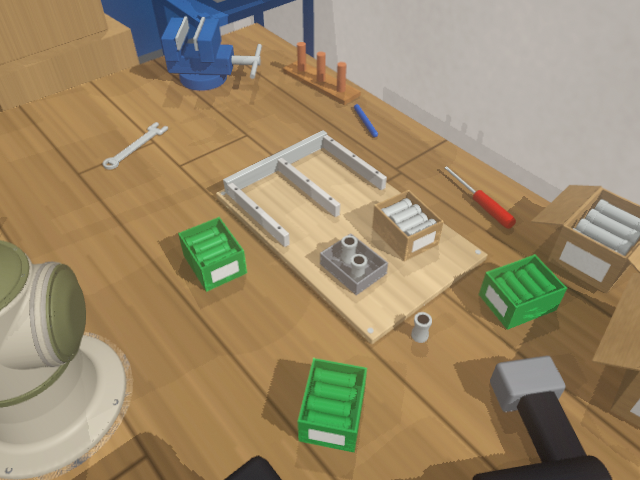

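The top view shows the rack at (200-397, 147-267), with the end stop at the left (207, 205). The brown carton stands on the run-in at (342,175), the tray at (341,233) and sleeve_c at (415,233). The other candidates are green boxes at (438,158), (262,311) and (424,322), and larger flapped cartons at (450,70) and (553,130). Only the one at (342,175) is brown and on the run-in. I'll confirm it in an enlarged crop.

Run:
```python
from h import *
c=snap("top"); save("crop1",c["color"][135:280,195:435],3.33)
print(project(c,[[0,0,0],[.3,0,0],[0,.3,0],env.state()["position"]]))
```

```text
[[292.02263848 462.79336525]
 [293.27059402 324.93107563]
 [156.4801748  462.60254655]
 [-15.41955172 408.02682915]]
```

View pics/crop1.png

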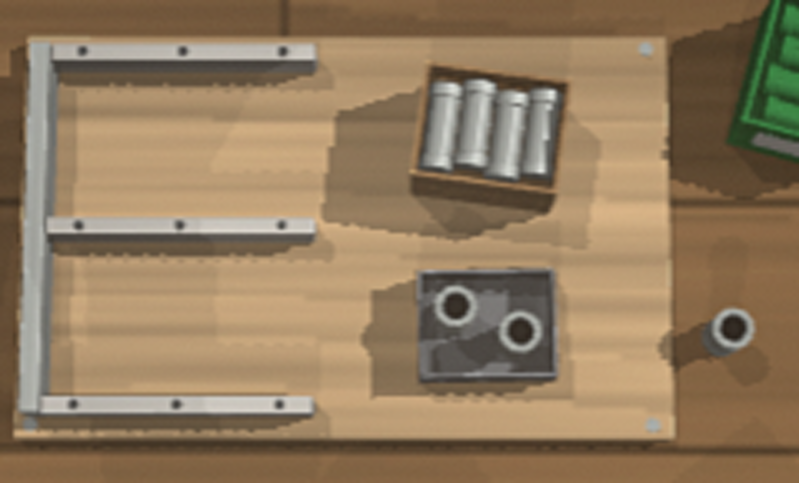

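The crop confirms the brown carton with steel couplings. Its rim corners in the crop are (430,66), (567,83), (555,190) and (411,173). It stands before the upper lane in the image, which should be rack y = -62. Next I'll fit the poses.

```bash
cat > fit.py <<'E'
from h import *
from scipy.optimize import least_squares
def uv(cr,x0=195,y0=135,s=3.33): return (np.array(cr,float)+.5)/s-.5+[x0,y0]
def fit(c,obj,px,x0):
    obj=np.array(obj,float)
    def world(p):
        a=p[2];R=np.array([[np.cos(a),-np.sin(a)],[np.sin(a),np.cos(a)]])
        return np.c_[obj[:,:2]@R.T+p[:2],obj[:,2]]
    r=least_squares(lambda p:(project(c,world(p))-px).ravel(),x0,x_scale=[.01,.01,.1])
    return r.x,np.round(r.fun.reshape(-1,2),1).tolist()
def torack(rk,p):
    a=rk[2];d=np.array(p[:2])-rk[:2]
    return np.array([np.cos(a)*d[0]+np.sin(a)*d[1],-np.sin(a)*d[0]+np.cos(a)*d[1]])
def toworld(rk,q):
    a=rk[2];return rk[:2]+np.array([np.cos(a)*q[0]-np.sin(a)*q[1],np.sin(a)*q[0]+np.cos(a)*q[1]])
CART=[(.05,-.04,.075),(-.05,-.04,.075),(-.05,.04,.075),(.05,.04,.075)]
E
python3 - <<'E'
from fit import *
c=snap("top")
ro=[(-.23,-.145,.015),(-.23,.145,.015),(.23,.145,.015),(.02,-.118,.045),(.02,-.130,.045),(.02,-.006,.045),(.02,.006,.045),(.02,.118,.045),(.02,.13,.045)]
rp=uv([(667,37),(674,438),(13,437),(315,59),(315,44),(315,218),(315,235),(313,397),(313,413)])
rk,e=fit(c,ro,rp,[.5,.05,1.57]);print("rack",rk,e)
ct,e=fit(c,CART,uv([(430,66),(567,83),(555,190),(411,173)]),[.6,-.1,1.5]);print("carton",ct,e)
print("carton in rack",torack(rk,ct),ct[2]-rk[2], np.degrees([rk[2],ct[2]]))
tr=ground(c,uv([(416,270),(554,270),(556,380),(418,380)]),.045);print("tray",[torack(rk,p).round(3) for p in tr])
sc=ground(c,uv([(733,328)]),.045);print("sleeve_c",sc,torack(rk,sc[0]))
for q in [(-.19,-.062),(-.105,-.062),(.155,-.062)]: print(q,toworld(rk,q))
E
```

```text
rack [ 0.57883718 -0.00993189  1.57150416] [[-0.0, -0.3], [0.3, 0.5], [-0.0, 0.5], [0.2, 0.3], [0.2, -0.2], [-0.2, -0.3], [-0.3, -0.3], [-0.1, -0.4], [-0.1, 0.1]]
carton [ 0.63999678 -0.11027412  1.43904677] [[-1.5, -1.4], [1.3, -0.9], [0.6, 1.4], [-0.5, 0.8]]
carton in rack [-0.10038549 -0.06108856] -0.132457392420531 [90.04055578 82.45130623]
tray [array([-0.05 ,  0.031]), array([-0.145,  0.031]), array([-0.145,  0.107]), array([-0.052,  0.107])]
sleeve_c [[ 0.50798938 -0.27612   ]] [-0.26613789  0.0710362 ]
(-0.19, -0.062) [ 0.64097165 -0.19988796]
(-0.105, -0.062) [ 0.64091149 -0.11488798]
(0.155, -0.062) [0.64072745 0.14511195]
```

Everything fits the given sizes. The carton is at rack (-0.100, -0.061) with a skew of -7.6°, and rack yaw is 90°, so the push runs along world +y. Plan: turn the tool to yaw 0 (tool x = world x, tool y = -world y) with the jaws half open, then come down behind the carton at about (0.641, -0.20).

```bash
python3 -m inch '{"travel":[[0,0,0],[0,0,0],[0,0,0],[0,0,0],[0,0,0]],"yaw":[7.1,7.1,7.1,7.1,7.1]}' 0.55 && python3 -m inch '{"travel":[[0,0,0],[0,0,0],[0,0,0],[0,0,0],[0,0,0]],"yaw":[7.1,7.1,7.1,7.1,7.1]}'
```

```text
time_s: 0.62
position: [0.1753, 0.4945, 0.3026]
eef_rot: [179.9, 0.2, 34.5]
force: [0.2, 0.2, -0.3]
opening: 0.552
time_s: 1.03
position: [0.1751, 0.4942, 0.3017]
eef_rot: [179.8, 0.1, -1.3]
force: [-0.4, 0.4, 0.3]
opening: 0.546
```

```bash
python3 -m inch '{"travel":[[22,34,0],[22,34,0],[22,34,0],[22,34,0],[22,34,0]],"yaw":[-1.3,0,0,0,0]}'; python3 -m inch '{"travel":[[22,34,0],[22,34,0],[22,34,0],[22,34,0],[22,34,0]],"yaw":[0,0,0,0,0]}';  python3 -m inch '{"travel":[[22,34,0],[22,34,0],[22,34,0],[22,34,0],[22,34,0]],"yaw":[0,0,0,0,0]}'
```

```text
time_s: 1.45
position: [0.282, 0.3209, 0.3003]
eef_rot: [179.8, 0.3, -0.1]
force: [1.7, 0.5, 0.3]
opening: 0.552
time_s: 1.87
position: [0.3926, 0.1439, 0.3009]
eef_rot: [179.8, 0.2, -0.0]
force: [0.5, 0.7, 0.1]
opening: 0.551
time_s: 2.28
position: [0.503, -0.0329, 0.3015]
eef_rot: [179.8, 0.1, -0.2]
force: [0.4, 0.3, -0.1]
opening: 0.548
```

```bash
python3 -m inch '{"travel":[[25,31,0],[25,31,0],[25,31,0],[25,31,0],[25,31,0]],"yaw":[0,0,0,0,0]}'; python3 -m inch '{"travel":[[12,15,0],[0,0,20],[0,0,30],[0,0,30],[0,0,20]],"yaw":[0,0,0,0,0]}'
```

```text
time_s: 2.7
position: [0.6303, -0.1976, 0.3007]
eef_rot: [179.9, 0.2, -0.3]
force: [0.2, -0.1, 1.8]
opening: 0.552
time_s: 3.12
position: [0.646, -0.2232, 0.1974]
eef_rot: [179.6, -0.2, -0.7]
force: [-0.7, -0.6, -0.6]
opening: 0.55
```

Run:
```python
from h import *
c=snap("side"); save("side1",c["color"][100:400,200:600],2)
s=env.state();print(s["position"],s["eef_rot"])
```

```text
[ 0.64502214 -0.22269959  0.19337746] [ 1.79763754e+02  1.22570295e-01 -7.50130423e-01]
```

View pics/side1.png

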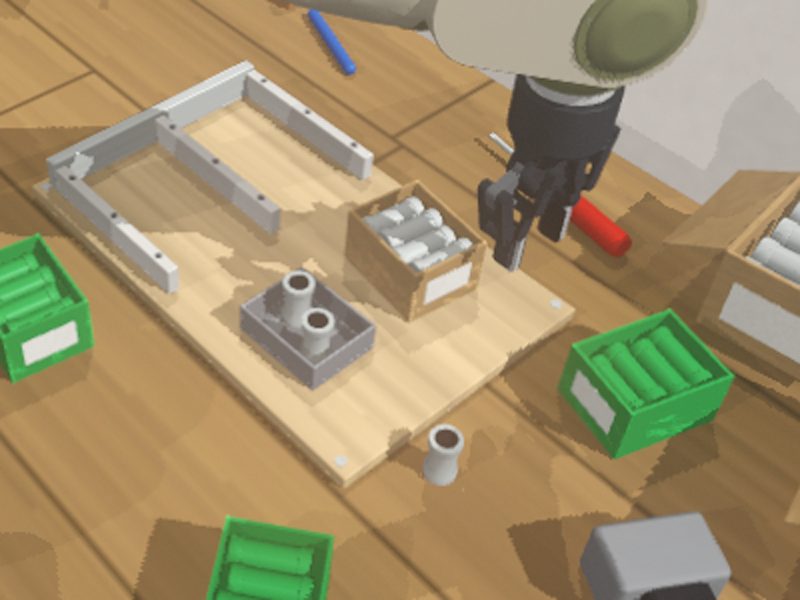

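The side view shows the gripper clear behind the carton, and the finger tips are clear of the green box. I'll lower to TCP z≈0.108 and centre on the lane.

```bash
python3 -m inch '{"travel":[[-4,0,25],[0,0,25],[0,0,20],[0,0,10],[0,0,0]],"yaw":[-0.7,0,0,0,0]}'; python3 -m inch '{"travel":[[0,-10,0],[0,-5,0],[0,0,0]],"yaw":[0,0,0]}'
```

```text
time_s: 3.58
position: [0.641, -0.223, 0.1114]
eef_rot: [179.8, 0.2, -0.0]
force: [0.1, 0.7, 0.1]
opening: 0.549
time_s: 3.83
position: [0.6421, -0.207, 0.1147]
eef_rot: [179.7, -0.0, -0.0]
force: [0.4, 0.2, 0.1]
opening: 0.547
```

```bash
python3 -m inch '{"travel":[[-1,-5,4],[0,-5,2],[0,-5,0],[0,-5,0],[0,-5,0]],"yaw":[0,0,0,0,0]}'; python3 -m inch '{"travel":[[0,-5,0],[0,-5,0],[0,-5,0],[0,-5,0],[0,-5,0]],"yaw":[0,0,0,0,0]}'; python3 -m inch '{"travel":[[0,-5,0],[0,-5,0],[0,-5,0],[0,-5,0],[0,0,0]],"yaw":[0,0,0,0,0]}'
python3 - <<'E'
from h import *
c=snap("top"); save("crop2",c["color"][135:280,195:435],3.33)
E
```

```text
time_s: 4.25
position: [0.6421, -0.18, 0.1118]
eef_rot: [179.5, -0.3, 0.0]
force: [0.2, -0.2, 0.6]
opening: 0.552
time_s: 4.67
position: [0.6426, -0.1533, 0.1121]
eef_rot: [179.4, -0.5, -0.0]
force: [1.7, -3.4, -1.0]
opening: 0.549
time_s: 5.08
position: [0.6425, -0.1307, 0.112]
eef_rot: [179.4, -0.4, 0.0]
force: [-0.5, 0.1, -0.3]
opening: 0.55
```

View pics/crop2.png

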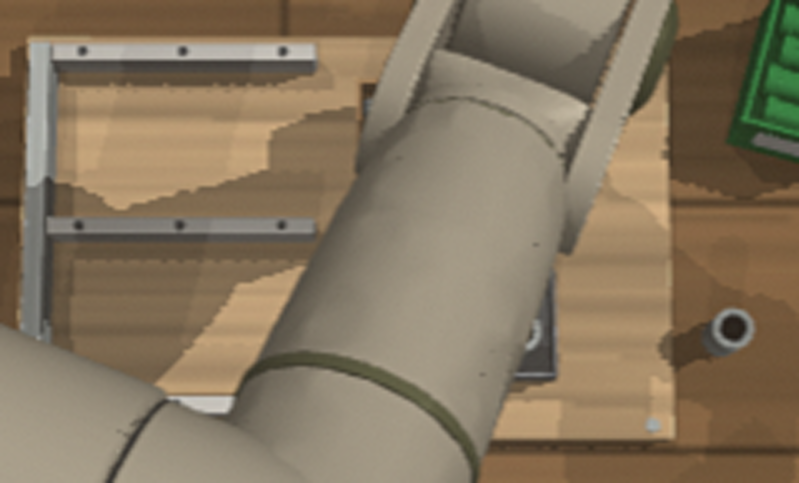

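From the top the arm hides the carton; only its front edge shows at crop (362, 85-170). I'll check from the side before it enters the lane.

Run:
```python
from h import *
c=snap("side"); save("side2",c["color"][120:300,280:520],3.33)
```

```text
(no output)
```

View pics/side2.png

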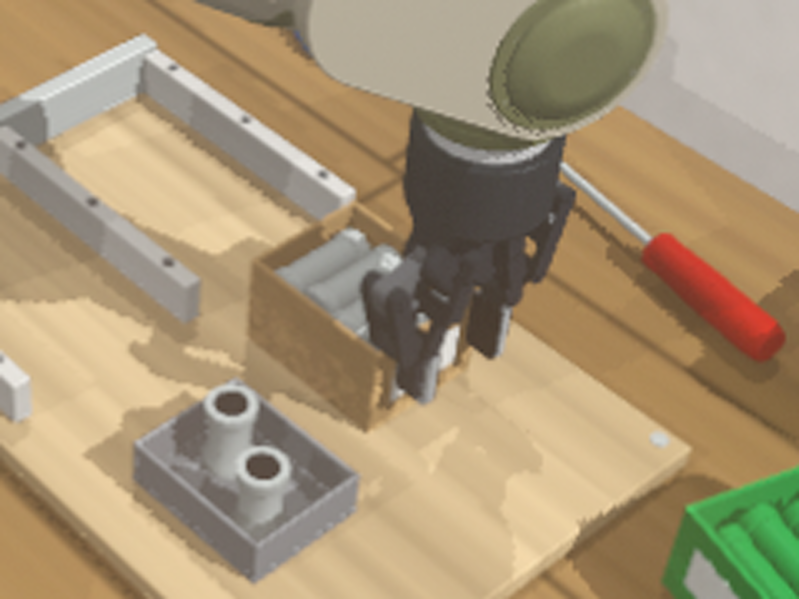

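The carton is upright with both fingers on its rear face. Its corners in the crop are: front tops (254,265) and (352,208), bottom rear (368,430). I'll compute its pose against the rail ends in the same view.

Run:
```python
from fit import *
c=snap("side"); U=lambda p:uv(p,280,120)
rk0=np.array([.57884,-.00993,1.5715])
ro=[(.02,.006,.045),(.02,-.006,.045),(.02,-.118,.045),(-.23,-.145,.015)]
print("pred rack px",((project(c,[[*toworld(rk0,o[:2]),o[2]] for o in ro])-[280,120]+.5)*3.33).round())
ct,e=fit(c,[(.05,.04,.075),(.05,-.04,.075),(-.05,.04,.015)],U([(254,265),(352,208),(368,430)]),[.64,-.07,1.57])
print(torack(rk0,ct),ct[2]-rk0[2],e)
```

```text
pred rack px [[185. 287.]
 [201. 278.]
 [341. 197.]
 [693. 447.]]
[-0.06209478 -0.05426043] 0.01417390017398179 [[-0.9, -0.6], [0.3, -1.8], [0.6, 2.0]]
```

The carton is square (0.014 rad) but about 7 mm towards the mid rail. I'll steer it to -y (tool +x) while pushing, inside the friction cone.

```bash
python3 -m inch '{"travel":[[0,-5,0],[1,-5,0],[1,-5,0],[1,-5,0],[1,-5,0]],"yaw":[0,0,0,0,0]}'; python3 -m inch '{"travel":[[1,-5,0],[1,-4,0],[0,0,0]],"yaw":[0,0,0]}'
python3 - <<'E'
from h import *
c=snap("side"); save("side3",c["color"][90:270,260:500],3.33)
E
```

```text
time_s: 5.65
position: [0.6465, -0.1068, 0.1119]
eef_rot: [179.2, -0.4, -0.1]
force: [-0.4, -3.9, 0.7]
opening: 0.55
time_s: 5.9
position: [0.649, -0.0955, 0.1119]
eef_rot: [179.2, -0.4, -0.0]
force: [-0.2, -1.9, 0.9]
opening: 0.552
```

View pics/side3.png

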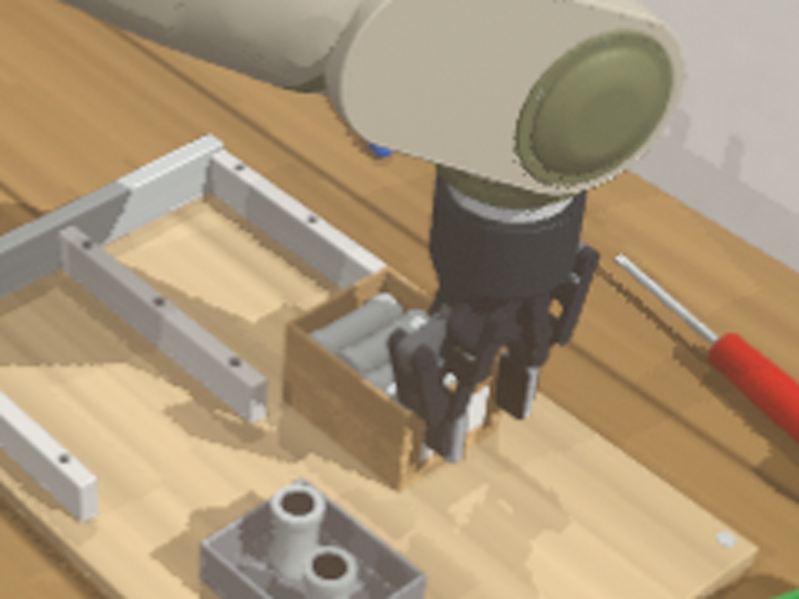

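Carton corners are now at crop (288,325), (388,270) and bottom rear (402,488). The front is level with the rail ends.

Run:
```python
from fit import *
c=snap("side"); U=lambda p:uv(p,260,90)
rk0=np.array([.57884,-.00993,1.5715])
ro=[(.02,.006,.045),(.02,-.006,.045),(.02,-.006,.015),(.02,.13,.045),(-.23,-.145,.015),(.205,0.124,.05),(.219,-.13,.05)]
print("pred rack px",((project(c,[[*toworld(rk0,o[:2]),o[2]] for o in ro])-[260,90]+.5)*3.33).round().tolist())
ct,e=fit(c,[(.05,.04,.075),(.05,-.04,.075),(-.05,.04,.015)],U([(288,325),(388,270),(402,488)]),[.64,-.07,1.57])
q=torack(rk0,ct);print(q,ct[2]-rk0[2],e)
for y in(-.054,-.062,-.07):
  w=[[*toworld(rk0,(q[0]+o[0],y+o[1])),o[2]] for o in [(.05,.04,.075),(.05,-.04,.075),(-.05,.04,.015)]]
  print(y,((project(c,w)-[260,90]+.5)*3.33).round().tolist())
```

```text
pred rack px [[252.0, 387.0], [268.0, 378.0], [266.0, 416.0], [79.0, 487.0], [759.0, 547.0], [-102.0, 303.0], [210.0, 132.0]]
[-0.02652847 -0.0631052 ] 0.012513146442611145 [[-0.3, -0.4], [-0.0, -1.4], [0.3, 1.6]]
-0.054 [[276.0, 330.0], [379.0, 272.0], [390.0, 501.0]]
-0.062 [[286.0, 324.0], [388.0, 266.0], [401.0, 495.0]]
-0.07 [[297.0, 318.0], [398.0, 261.0], [411.0, 488.0]]
```

The carton is at y ≈ -0.063, skew 0.013 rad. I'll back off, recentre the fingers on the carton, and push straight on.

```bash
python3 -m inch '{"travel":[[0,8,0],[-3,5,0],[-4,0,0],[0,0,0]],"yaw":[0,0,0,0]}'; python3 -m inch '{"travel":[[0,-5,0],[0,-5,0],[0,-5,0],[0,-5,0],[0,-5,0]],"yaw":[0,0,0,0,0]}'; python3 -m inch '{"travel":[[0,-6,0],[0,-6,0],[0,-6,0],[0,-6,0],[0,-6,0]],"yaw":[0,0,0,0,0]}'
```

```text
time_s: 6.33
position: [0.6409, -0.1097, 0.1112]
eef_rot: [179.4, -0.4, -0.1]
force: [0.3, -0.3, -0.0]
opening: 0.554
time_s: 6.75
position: [0.6406, -0.0841, 0.1111]
eef_rot: [179.3, -0.4, -0.2]
force: [0.2, -3.5, -0.8]
opening: 0.55
time_s: 7.17
position: [0.641, -0.0511, 0.1111]
eef_rot: [179.2, -0.4, -0.2]
force: [0.7, -3.2, 0.8]
opening: 0.548
```

```bash
python3 -m inch '{"travel":[[0,-6,0],[0,-6,0],[0,-6,0],[0,-6,0],[0,0,0]],"yaw":[-0.2,0,0,0,0]}'
python3 - <<'E'
from h import *
c=snap("side"); save("side4",c["color"][80:260,240:480],3.33)
E
```

```text
time_s: 7.58
position: [0.6411, -0.0231, 0.1111]
eef_rot: [179.2, -0.5, 0.1]
force: [-0.8, 0.5, 0.4]
opening: 0.552
```

View pics/side4.png

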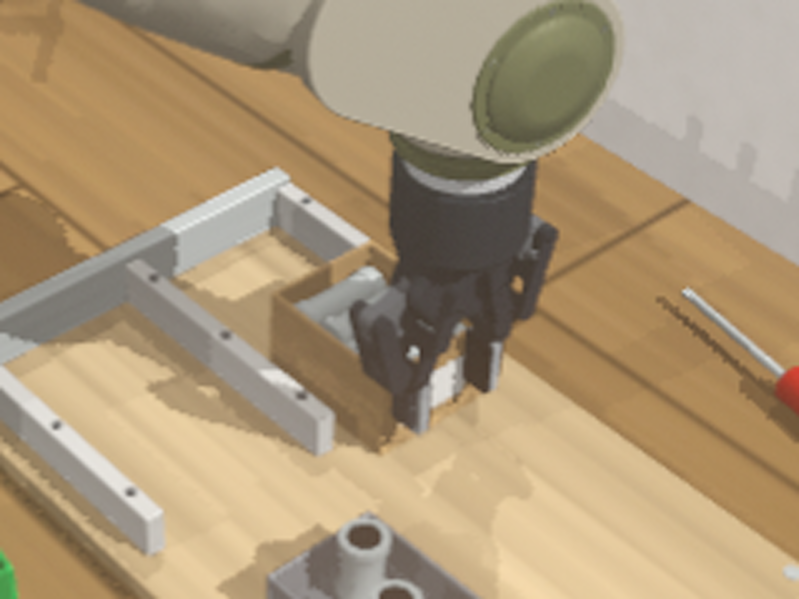

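The carton is in the lane mouth. Its corners are at (275,295), (370,245) and bottom rear (380,450).

Run:
```python
from fit import *
c=snap("side"); U=lambda p:uv(p,240,80)
rk0=np.array([.57884,-.00993,1.5715])
ct,e=fit(c,[(.05,.04,.075),(.05,-.04,.075),(-.05,.04,.015)],U([(275,295),(370,245),(380,450)]),[.64,0,1.57])
print(torack(rk0,ct),ct[2]-rk0[2],e)
```

```text
[ 0.04673128 -0.06339245] 0.010609093265079528 [[-1.1, -0.6], [0.5, -1.8], [0.6, 2.0]]
```

Good: y = -0.063, skew 0.01 rad. The TCP sits about 60 mm behind the carton centre, so I expect to reach the stop at TCP y ≈ +0.084.

```bash
python3 -m inch '{"travel":[[0,-6,0],[0,-6,0],[0,-6,0],[0,-6,0],[0,-6,0]],"yaw":[0,0,0,0,0]}'; python3 -m inch '{"travel":[[0,-6,0],[0,-6,0],[0,-6,0],[0,-6,0],[0,-6,0]],"yaw":[0,0,0,0,0]}'; python3 -m inch '{"travel":[[0,-5,0],[0,-5,0],[0,-4,0],[0,-4,0],[0,-3,0]],"yaw":[0,0,0,0,0]}'
```

```text
time_s: 8.1
position: [0.6412, 0.0064, 0.1109]
eef_rot: [179.1, -0.5, -0.0]
force: [0.2, -3.7, 2.0]
opening: 0.553
time_s: 8.52
position: [0.6414, 0.0398, 0.1109]
eef_rot: [179.1, -0.5, -0.0]
force: [0.0, -4.8, 1.2]
opening: 0.549
time_s: 8.93
position: [0.6415, 0.0637, 0.1108]
eef_rot: [179.1, -0.6, 0.0]
force: [0.4, -4.6, 3.6]
opening: 0.552
```

```bash
python3 -m inch '{"travel":[[0,-3,0],[0,-3,0],[0,-3,0],[0,-3,0],[0,-2,0]],"yaw":[0,0,0,0,0]}'; python3 -m inch '{"travel":[[0,-2,0],[0,-2,0]],"yaw":[0,0]}'
```

```text
time_s: 9.35
position: [0.6416, 0.0788, 0.1108]
eef_rot: [179.1, -0.6, -0.0]
force: [-0.8, -5.7, 2.9]
opening: 0.548
time_s: 9.52
position: [0.6417, 0.0832, 0.1108]
eef_rot: [179.1, -0.6, -0.0]
force: [-0.2, -4.9, 3.0]
opening: 0.551
```

```bash
python3 -m inch '{"travel":[[0,-2,0],[0,-2,0]],"yaw":[0,0]}';  python3 -m inch '{"travel":[[0,-2,0]],"yaw":[0]}'
```

```text
time_s: 9.68
position: [0.6418, 0.085, 0.1109]
eef_rot: [178.8, -0.6, 0.0]
force: [-2.8, -23.3, 3.4]
opening: 0.55
time_s: 9.77
position: [0.6419, 0.0851, 0.1109]
eef_rot: [178.6, -0.5, 0.0]
force: [-2.3, -16.0, 4.7]
opening: 0.549
```

The force rose to 23 N at TCP y = 0.085, which is the stop. Now I'll back away straight, then up and out of the top view.

```bash
python3 -m inch '{"travel":[[0,4,0],[0,8,0],[0,12,0],[0,12,0],[0,12,0]],"yaw":[0,0,0,0,0]}'; python3 -m inch '{"travel":[[0,0,-15],[0,0,-25],[0,0,-35],[0,0,-35],[0,0,-30]],"yaw":[0,0,0,0,0]}';  python3 -m inch '{"travel":[[0,35,-10],[0,35,0],[0,35,0],[0,35,0],[0,30,0]],"yaw":[0,0,0,0,0]}'; python3 -m inch '{"travel":[[0,30,0],[0,30,0],[0,20,0],[0,0,0],[0,0,0]],"yaw":[0,0,0,0,0]}'
python3 - <<'E'
from h import *
c=snap("top"); save("crop3",c["color"][135:280,195:435],3.33)
E
```

```text
time_s: 10.18
position: [0.6406, 0.0373, 0.1102]
eef_rot: [178.8, -0.3, 0.2]
force: [-0.1, -0.4, 0.1]
opening: 0.55
time_s: 10.6
position: [0.6375, 0.0325, 0.2464]
eef_rot: [179.0, 0.7, -0.2]
force: [0.4, 0.2, 0.3]
opening: 0.549
time_s: 11.02
position: [0.6381, -0.1419, 0.2701]
eef_rot: [179.0, -0.2, 0.3]
force: [0.3, -0.2, -0.9]
opening: 0.55
time_s: 11.43
position: [0.6346, -0.2373, 0.2707]
eef_rot: [179.0, -0.2, -0.3]
force: [-0.4, -0.1, -0.5]
opening: 0.554
```

View pics/crop3.png

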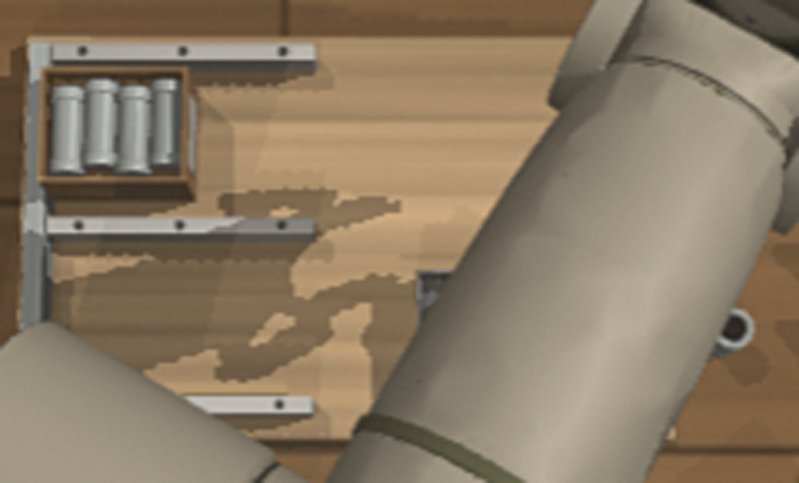

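The carton sits against the stop, square. Its rim corners are (40,68), (188,68), (190,183) and (38,183). Tray and sleeve_c edges are where they were.

Run:
```python
from fit import *
c=snap("top"); rk0=np.array([.57884,-.00993,1.5715])
ct,e=fit(c,CART,uv([(40,68),(188,68),(190,183),(38,183)]),[.64,.14,1.57])
print(torack(rk0,ct),ct[2]-rk0[2],e)
s=env.state();print(s["force"],abs(s["dq"]).max(),s["time_s"])
order.finish_job()
```

```text
[ 0.15436349 -0.06263651] 0.010669261055556545 [[0.4, 0.2], [0.1, -0.2], [-0.8, -0.2], [0.3, 0.2]]
[-0.36263848 -0.60280575 -0.89954475] 1.6375451378853183 11.5333
the job is handed in; nothing more can be done
```

I pushed the brown carton down the right lane (rack y = -62 mm) with the half-open fingertips until it met the end stop, where the force rose to about 23 N. On the way I corrected its skew and a drift of about 7 mm towards the mid rail. I then backed the arm away and handed the job in at 11.5 s.

- **Carton position:** the last top-view check put it at rack x = 0.154 m, y = -0.063 m and 0.011 rad off square, with fit residuals under 1 px. All are within tolerance.
- **Contact:** the wrist force showed no sign of the carton or fingers touching a rail, and at hand-in the robot was touching nothing. Rail contact is not measured directly.
- **Tray and sleeves:** the visible edges of the tray and sleeve_c had not moved. The arm hid the rest of the tray, including sleeve_a and sleeve_b, in that last picture, so I could not check them there.
- **Weaker measurements:** the side-view checks during the push left residuals of about 2 px, so those positions were good to only about 3 mm.

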